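Find the concealed catch of the spoon drawer

TASK

The low wooden serving console on the counter has a teaspoon drawer without a handle: its catch is a flush steel push plate somewhere along the console's steel top panel. Feel gently along the panel with the fingertips for the plate that gives, press it in so that the drawer springs open, then take the hand away and leave the drawer open. Do not pick up or shift the sugar pot, teapot, coffee pot or mug.

Things in the scene. Friction and masses are not known exactly. Their poses are not given: they have to be found in the camera images.
- console: Serving console: a fixed dark-wood case 340 mm long (its y), 180 mm deep (its x, pointing to its back) and 78 mm high, with a steel panel let into its top. Origin at the centre of its underside, z up.
- panel_mid (a point): Centre of the visible steel top panel, on its surface, 70 mm above the counter; axes as the console's. The visible panel is 160 mm along y and 100 mm along x, with a wooden rim standing 8 mm above it all round. It is rigid except for the push plate.
- catch (a joint): Push plate in the panel: steel rectangle 50 mm (y) by 44 mm (x), 3 mm seam all round, face 2 mm below the panel's. Its centre lies at x = 0 and an unknown y of -42 to +42 mm from panel_mid. Value: how far it is pressed down, m: 0 at rest, 0.007 at its stop; sprung, about 2 N to start, 6 N fully in, rises when let go. Beyond about 0.0045 it frees the drawer.
- drawer (a joint): How far the spoon drawer has come out at the console's front (its -x side), m: 0 latched shut, 0.06 fully open. Once freed by the catch its own spring drives it out in about half a second and holds it there; while latched it cannot be pulled open. Its wooden front is 300 mm wide, 8 to 54 mm above the counter.
- sugar_pot: Loose white sugar pot with a lid, 52 mm across, 47 mm high, standing on the wooden top at the console's +y end, 78 mm above the counter. Origin at the centre of its underside.
- teapot: Loose white teapot to the left (+y) of the console, body 108 mm across, 114 mm high, spout towards its +x and handle towards its -x (about 185 mm over both). Origin at the centre of its underside.
- coffee_pot: Loose tall steel coffee pot to the right (-y) of the console, 90 mm across, 192 mm high, handle towards its -x reaching 84 mm from the axis. Origin at the centre of its underside.
- mug: Loose white mug to the right (-y) of the console, 76 mm across, 85 mm high, handle towards its +y. Origin at the centre of its underside.

How it is judged:
By the outcome, as a careful person would: the job done as asked, in the order asked, and still so for the second after the job is handed in, with the robot touching nothing.
It also fails if it takes over 48 s, if anything falls off the work surface, if the arm or the gripper's body presses on something with over 40 N, if the wrist force passes 120 N, or if a joint passes its speed limit or range.

ROBOT

A 6-joint arm with a two-finger parallel gripper is mounted at the origin on the work surface. World frame = base frame: x ahead of the robot, y to its left, z up, the work surface at z = 0. Lengths are in m, angles in rad, forces in N, time in s.
With the tool pointing down it reaches from about 0.25 to 0.725 m from the base axis. Payload 4 kg.
Tool frame: the origin (TCP) lies midway between the tips of the shut fingers; the grasp point (between the pads) lies 19 mm behind it; z points along the fingers, y is the line along which they close (so a half turn about z gives the same grasp; the last joint's range is limited). The gripper opens to 85 mm and grips with 20 to 120 N. Pads are 22 mm wide; open, the fingers measure 114 mm over their backs; the gripper's body (76 mm by 85 mm) begins 54 mm behind the grasp point. The pads swing forward as they close: fully open they stand 13 mm farther back than shut.
Start: joints at [-1.319, 0.241, 0.005, 1.335, 0, 1.571], TCP at [0.125, -0.484, 0.231] pointing down, gripper open.
Joint ranges: [-2.72, 2.72], [-1.05, 1.87], [-1.09, 1.28], [-1.99, 2.15], [-1.42, 1.44], [-3.14, 3.14]. Speed limits (rad/s): [2.79, 2.79, 3.14, 3.14, 3.14, 3.14].

INTERFACE

Orientations are given as a unit quaternion [x, y, z, w].
In Python, from workcell import bot gives the robot as it stands. The module is installed in compiled form; this text tells all that it offers.
- The arm moves only by the tool jog_arm, never from a script. Its argument "deltas" is a list of rows, each an object with "fingers": the opening, from 0 (shut) to 1 (fully open); "delta_pos": the shift along the tool's x, y, z normalised to -1 to 1, where 1 is 300 mm, a list of three; "yaw": the turn about the tool's z normalised to -1 to 1, where 1 is pi/4 rad. A call has 1 to 12 rows; each row is the pose to reach, as a shift and turn from the pose commanded when the call began, along the tool's axes at that moment; what a row does not reach only later rows make up. A row lasts 1/10 s, in which the tool goes at most 50 mm and 8.59 degrees, less where a joint would pass 70% of its speed; a pose out of reach is approached as far as the arm can. A call with a number of a shift or a turn outside -1 to 1 is refused whole. A call with a gripper value outside its range is refused whole. The fingers move at their own pace and stop on an object; the grip force is fixed at half the most. Time passes only in rows, so rows that repeat a pose let the fingers close. It gives the time, the measured TCP pose, the force, the opening and the grip force at its end, in the units of the state.
- bot.get_obs(): the state, without advancing time (a new reading comes with each control period).
- bot.camera(name): name is "side" or "top"; returns a dict with "image" (480x640x3 uint8, red, green, blue), "range_z" (480x640 float32, m along the optical axis (not along the pixel's ray), 0 where there is no reading), "fx", "fy", "cx", "cy" (pixels), "rvec" (rotation vector, rad) and "tvec" (3), from world to camera coordinates, as OpenCV has them. Camera axes: x right, y down, z forward; pixel columns grow to the right and rows downward; lengths in m; the calibration is good to about 2 mm. A picture is of the moment at which its call begins.
- bot.job_done(): hands the job in; it is judged then, once.
The state is a dict: "clock": time; "joint_pos": joint angles; "joint_vel": joint speeds; "tau": joint torques, N m; "eef_pos": TCP position; "tool_rot": TCP orientation; "ft_force": force on the tool from outside, world axes, zero at the start; "ft_torque": the same for the moment, N m; "grip_width": finger opening in m; "grasp_force": force on a finger pad.
Only numpy, scipy, OpenCV 4.12 (cv2) and the standard library are available. Lean on these libraries where they do the work, as an engineer would, in place of code of your own. Each camera call takes 0.05 s, during which the arm holds its last target. There are 200 camera calls.

## Working session

There is one attempt and no reset: what is moved stays moved. The work goes in short steps, Python scripts to look and compute and a tool call to move; the robot and the scene stay as the last step left them, time stands still between calls to the robot, and variables do not carry over. Pictures are saved under pics/ and viewed, at most 10 in all, crops included, and the job is handed in when it is done.

Besides the shell and the picture viewer there is one more tool, called by a JSON object that holds its "name" and its "arguments". jog_arm: Moves the arm, as the interface text tells. Scaled input: -1 to 1 covers 300 mm each way for a shift and pi/4 rad each way for a turn. Its arguments: {"type":"object","properties":{"deltas":{"type":"array","items":{"type":"object","properties":{"fingers":{"type":"number"},"delta_pos":{"type":"array","items":{"type":"number"}},"yaw":{"type":"number"}}}}},"required":["deltas"]}

```bash
mkdir -p pics; cat > h.py <<'E'
from workcell import bot
import numpy as np, cv2
def cam(n):
    c=bot.camera(n); c['R']=cv2.Rodrigues(np.array(c['rvec'],float))[0]; c['t']=np.array(c['tvec'],float).ravel(); return c
def pt(c,u,v,z=None):
    ray=np.array([(u-c['cx'])/c['fx'],(v-c['cy'])/c['fy'],1.])
    if z is None: return c['R'].T@(ray*c['range_z'][int(v),int(u)]-c['t'])
    o=-c['R'].T@c['t']; d=c['R'].T@ray; return o+d*(z-o[2])/d[2]
E
python3 - <<'E'
from h import *
import pickle
o=bot.get_obs(); print({k:np.round(v,3) for k,v in o.items()})
for n in('top','side'):
    c=cam(n); pickle.dump(c,open(n+'.pkl','wb')); cv2.imwrite(f'pics/{n}.png',c['image'][:,:,::-1])
    print(n,c['fx'],-c['R'].T@c['t'])
E
```

```text
{'clock': np.float64(0.0), 'joint_pos': array([-1.319,  0.241,  0.004,  1.335,  0.   ,  1.571]), 'joint_vel': array([ 0.002, -0.   , -0.002,  0.   , -0.001, -0.   ]), 'tau': array([ 1.0000e-03, -3.7232e+01,  2.5241e+01,  1.7000e-02, -0.0000e+00,
       -0.0000e+00]), 'eef_pos': array([ 0.124, -0.484,  0.23 ]), 'tool_rot': array([ 0.992,  0.126, -0.   , -0.001]), 'ft_force': array([-1.333,  0.567,  0.077]), 'ft_torque': array([0.052, 0.062, 0.056]), 'grasp_force': np.float64(0.0), 'grip_width': np.float64(0.085)}
top 588.3705055271218 [0.29440559 0.01471724 1.73204067]
side 440.58127300493675 [0.10951227 0.57942152 0.71632374]
```

View pics/top.png

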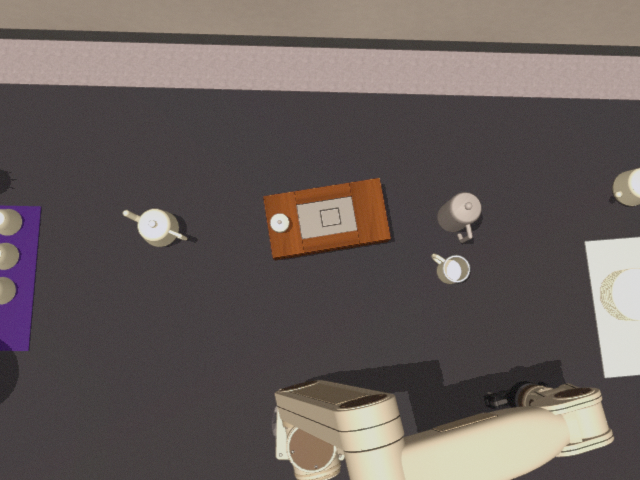

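View pics/side.png

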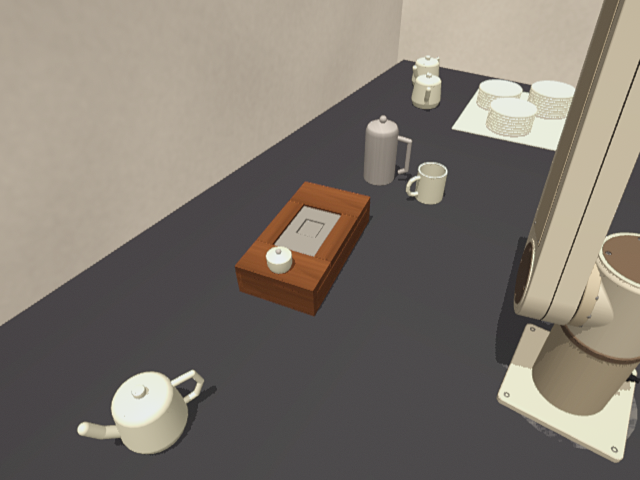

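The top view shows the console with its panel centre near (327,217) and a seamed rectangle near (330,217). The sugar pot is at (280,223), and the coffee pot and mug are at x>435. I'll enlarge the panel.

```bash
python3 - <<'E'
import pickle,cv2
c=pickle.load(open('top.pkl','rb'))
cv2.imwrite('pics/crop.png',cv2.resize(c['image'][170:270,255:400,::-1],None,fx=5,fy=5,interpolation=cv2.INTER_CUBIC))
E
```

```text
(no output)
```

View pics/crop.png

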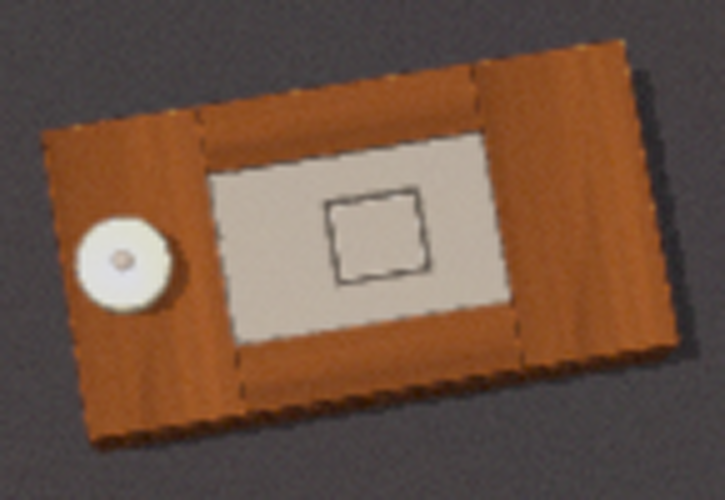

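```bash
python3 - <<'E'
from h import *
import pickle
from scipy.spatial.transform import Rotation as Ro
c=pickle.load(open('top.pkl','rb'))
f=lambda u,v,z:pt(c,255+(u+.5)/5-.5,170+(v+.5)/5-.5,z)
P=np.array([f(*p,.07) for p in[(210,175),(485,132),(512,300),(235,342)]])
Q=np.array([f(*p,.07) for p in[(327,202),(415,187),(430,269),(340,284)]])
print(P.mean(0),Q.mean(0),[np.linalg.norm(P[i]-P[i-1]) for i in range(4)],[np.linalg.norm(Q[i]-Q[i-1]) for i in range(4)])
d=P[0]-P[1]; print('yaw of console y',np.arctan2(d[1],d[0]), 'depth z panel',pt(c,325,217), pt(c,330,217))
print('sugar',f(122,260,.125),'coffee',pt(c,466,207,.19),'mug',pt(c,455,268,.085))
o=bot.get_obs();R=Ro.from_quat(o['tool_rot']).as_matrix();print(np.round(R,3))
print('delta tool', R.T@(Q.mean(0)-o['eef_pos'])/.3, o['eef_pos'])
E
```

```text
[ 0.58255595 -0.03340231  0.07      ] [ 0.5836182  -0.04329325  0.07      ] [np.float64(0.09788868218973532), np.float64(0.1605011466029739), np.float64(0.09907705778738826), np.float64(0.1602534757789195)] [np.float64(0.04820580594857437), np.float64(0.0514029798669529), np.float64(0.0484632997197519), np.float64(0.05233082031978159)]
yaw of console y 1.7511547564497332 depth z panel [ 0.58236961 -0.02838401  0.06999636] [ 0.5840251  -0.04299039  0.06226179]
sugar [0.55716355 0.09995875 0.125     ] coffee [ 0.59706528 -0.40307775  0.19      ] mug [ 0.44188045 -0.39727003  0.085     ]
[[ 0.968  0.249 -0.   ]
 [ 0.249 -0.968  0.002]
 [-0.    -0.002 -1.   ]]
delta tool [ 1.8480974  -1.0394088   0.53694874] [ 0.12443078 -0.4836916   0.23052909]
```

{"name": "jog_arm", "arguments": {"deltas": [{"delta_pos": [0.16,-0.09,0],"fingers": 0},{"delta_pos": [0.3,-0.17,0],"fingers": 0},{"delta_pos": [0.44,-0.25,0],"fingers": 0},{"delta_pos": [0.58,-0.33,0],"fingers": 0},{"delta_pos": [0.72,-0.405,0],"fingers": 0},{"delta_pos": [0.86,-0.485,0],"fingers": 0},{"delta_pos": [0.98,-0.55,0],"fingers": 0},{"delta_pos": [0.98,-0.55,0],"fingers": 0}]}}

```text
invalid input at $.deltas[0]: expected keys fingers, delta_pos, yaw
```

```bash
python3 - <<'E'
from h import *
import pickle
from scipy.spatial.transform import Rotation as Ro
o=bot.get_obs();R=Ro.from_quat(o['tool_rot']).as_matrix();print(np.round(R,3),o['clock'],o['eef_pos'],o['grip_width'],o['ft_force'])
print('delta tool', R.T@(np.array([.5836,-.0433,.07])-o['eef_pos'])/.3)
c=pickle.load(open('top.pkl','rb'))
for v in range(205,231,3): print([round(1000*pt(c,u,v)[2]) for u in range(300,356,3)])
E
```

```text
[[ 0.968  0.249 -0.   ]
 [ 0.249 -0.968  0.002]
 [-0.    -0.002 -1.   ]] 0.1 [ 0.12443078 -0.4836916   0.23052909] 0.0853348937620898 [ 0.10081885 -0.64291046 -0.44505429]
delta tool [ 1.84803306 -1.03940213  0.53694873]
[63, 66, 75, 68, 74, 69, 72, 64, 66, 65, 71, 72, 67, 71, 67, 69, 70, 65, 74]
[65, 67, 71, 63, 66, 73, 71, 75, 68, 71, 64, 67, 44, 72, 73, 67, 78, 68, 80]
[68, 69, 69, 63, 72, 73, 64, 69, 66, 64, 65, 63, 65, 71, 67, 70, 74, 67, 80]
[72, 71, 66, 70, 74, 61, 77, 65, 65, 65, 73, 69, 64, 58, 70, 69, 76, 69, 72]
[73, 68, 71, 67, 72, 74, 59, 47, 71, 68, 62, 71, 68, 54, 68, 71, 69, 61, 67]
[77, 69, 70, 76, 67, 78, 74, 53, 66, 68, 75, 67, 67, 66, 69, 68, 71, 65, 69]
[76, 72, 65, 67, 74, 70, 73, 63, 63, 63, 65, 70, 68, 65, 69, 68, 68, 73, 73]
[77, 73, 71, 67, 69, 65, 78, 75, 51, 67, 81, 70, 71, 65, 73, 73, 64, 71, 65]
[79, 66, 67, 76, 67, 69, 67, 76, 69, 64, 72, 67, 70, 70, 73, 66, 72, 64, 72]
```

Only depth noise, so the plate is where the seam shows.

{"name": "jog_arm", "arguments": {"deltas": [{"delta_pos": [0.14,-0.08,0],"yaw": 0,"fingers": 0},{"delta_pos": [0.28,-0.16,0],"yaw": 0,"fingers": 0},{"delta_pos": [0.42,-0.24,0],"yaw": 0,"fingers": 0},{"delta_pos": [0.56,-0.32,0],"yaw": 0,"fingers": 0},{"delta_pos": [0.7,-0.4,0],"yaw": 0,"fingers": 0},{"delta_pos": [0.84,-0.48,0],"yaw": 0,"fingers": 0},{"delta_pos": [0.98,-0.55,0],"yaw": 0,"fingers": 0},{"delta_pos": [0.98,-0.55,0],"yaw": 0,"fingers": 0}]}}

```text
clock: 0.9
eef_pos: [0.3715, -0.2475, 0.2309]
tool_rot: [0.992, 0.13, 0.001, -0.001]
ft_force: [-0.7, -0.6, 0.1]
grip_width: -0.0001
grasp_force: 0.0
```

```bash
cat > s.py <<'E'
from h import *
from scipy.spatial.transform import Rotation as Ro
o=bot.get_obs();R=Ro.from_quat(o['tool_rot']).as_matrix();print(np.round(R,3),o['clock'],o['eef_pos'],o['grip_width'],o['ft_force'])
print('delta tool', R.T@(np.array([.5836,-.0433,.07])-o['eef_pos'])/.3)
E
python3 s.py
```

```text
[[ 0.966  0.258  0.001]
 [ 0.258 -0.966  0.001]
 [ 0.001 -0.001 -1.   ]] 0.9 [ 0.37150005 -0.24747047  0.23094399] -0.00013792357775067765 [-0.73562457 -0.62711639  0.07978506]
delta tool [ 0.85772131 -0.47490404  0.53815697]
```

{"name": "jog_arm", "arguments": {"deltas": [{"delta_pos": [0.14,-0.08,0],"yaw": 0,"fingers": 0},{"delta_pos": [0.28,-0.155,0],"yaw": 0,"fingers": 0},{"delta_pos": [0.42,-0.235,0],"yaw": 0,"fingers": 0},{"delta_pos": [0.56,-0.31,0],"yaw": 0,"fingers": 0},{"delta_pos": [0.7,-0.39,0],"yaw": 0,"fingers": 0},{"delta_pos": [0.8,-0.45,0.05],"yaw": 0,"fingers": 0},{"delta_pos": [0.86,-0.475,0.15],"yaw": 0,"fingers": 0},{"delta_pos": [0.86,-0.475,0.3],"yaw": 0,"fingers": 0},{"delta_pos": [0.86,-0.475,0.4],"yaw": 0,"fingers": 0},{"delta_pos": [0.86,-0.475,0.44],"yaw": 0,"fingers": 0},{"delta_pos": [0.86,-0.475,0.44],"yaw": 0,"fingers": 0}]}}

```text
clock: 2.0
eef_pos: [0.5807, -0.0495, 0.0971]
tool_rot: [0.992, 0.125, -0.003, -0.0]
ft_force: [0.1, 0.2, -0.3]
grip_width: -0.0001
grasp_force: 0.0
```

```bash
cat s.py - > s2.py <<'E'
c=cam('side'); cv2.imwrite('pics/side2.png',cv2.resize(c['image'][170:320,220:400,::-1],None,fx=4,fy=4,interpolation=cv2.INTER_CUBIC))
E
python3 s2.py
```

```text
[[ 0.969  0.248 -0.005]
 [ 0.248 -0.969  0.   ]
 [-0.005 -0.002 -1.   ]] 2.0 [ 0.5806851  -0.04946296  0.09712216] -7.374902633964496e-05 [ 0.09407914  0.20244655 -0.27707665]
delta tool [ 0.01495578 -0.01734611  0.09036222]
```

View pics/side2.png

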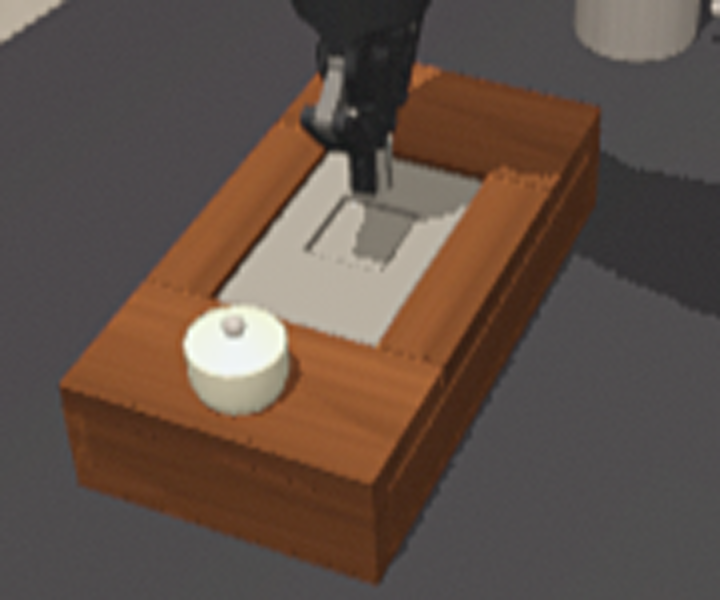

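The closed tips hang over the plate, near crop pixel (370,190). Centring and descending gently.

{"name": "jog_arm", "arguments": {"deltas": [{"delta_pos": [0.015,-0.017,0],"yaw": 0,"fingers": 0},{"delta_pos": [0.015,-0.017,0.04],"yaw": 0,"fingers": 0},{"delta_pos": [0.015,-0.017,0.07],"yaw": 0,"fingers": 0},{"delta_pos": [0.015,-0.017,0.085],"yaw": 0,"fingers": 0},{"delta_pos": [0.015,-0.017,0.093],"yaw": 0,"fingers": 0},{"delta_pos": [0.015,-0.017,0.1],"yaw": 0,"fingers": 0},{"delta_pos": [0.015,-0.017,0.1],"yaw": 0,"fingers": 0}]}}

```text
clock: 2.75
eef_pos: [0.5855, -0.0429, 0.0691]
tool_rot: [0.992, 0.126, -0.0, -0.0]
ft_force: [-0.7, -0.5, -1.0]
grip_width: -0.0002
grasp_force: 0.0
```

{"name": "jog_arm", "arguments": {"deltas": [{"delta_pos": [0,0,0.004],"yaw": 0,"fingers": 0},{"delta_pos": [0,0,0.008],"yaw": 0,"fingers": 0},{"delta_pos": [0,0,0.008],"yaw": 0,"fingers": 0}]}}

```text
clock: 3.05
eef_pos: [0.586, -0.0429, 0.0675]
tool_rot: [0.992, 0.126, 0.0, 0.0]
ft_force: [-0.1, -0.0, 2.6]
grip_width: 0.0001
grasp_force: 1.2
```

Contact at 2.6 N. I'll go on in small steps to see whether it gives.

{"name": "jog_arm", "arguments": {"deltas": [{"delta_pos": [0,0,0.004],"yaw": 0,"fingers": 0},{"delta_pos": [0,0,0.007],"yaw": 0,"fingers": 0},{"delta_pos": [0,0,0.007],"yaw": 0,"fingers": 0}]}}

```text
clock: 3.35
eef_pos: [0.586, -0.0429, 0.0652]
tool_rot: [0.992, 0.126, 0.0, 0.0]
ft_force: [-0.1, -0.5, 5.5]
grip_width: -0.0001
grasp_force: 2.4
```

It gives, with the expected spring force. Pressing past the release point.

{"name": "jog_arm", "arguments": {"deltas": [{"delta_pos": [0,0,0.005],"yaw": 0,"fingers": 0},{"delta_pos": [0,0,0.01],"yaw": 0,"fingers": 0},{"delta_pos": [0,0,0.012],"yaw": 0,"fingers": 0},{"delta_pos": [0,0,0.012],"yaw": 0,"fingers": 0}]}}

```text
clock: 3.75
eef_pos: [0.5861, -0.0429, 0.0614]
tool_rot: [0.992, 0.126, 0.0, 0.0]
ft_force: [-0.2, -0.7, 6.2]
grip_width: -0.0002
grasp_force: 2.7
```

```bash
sed -i 's/side2/side3/' s2.py; python3 s2.py
```

```text
[[ 0.968  0.249  0.001]
 [ 0.249 -0.968 -0.   ]
 [ 0.001  0.    -1.   ]] 3.75 [ 0.58606989 -0.04288679  0.06142607] -0.00017770548640738936 [-0.19963089 -0.68774447  6.15056982]
delta tool [-0.00829239 -0.00070823 -0.02858701]
```

View pics/side3.png

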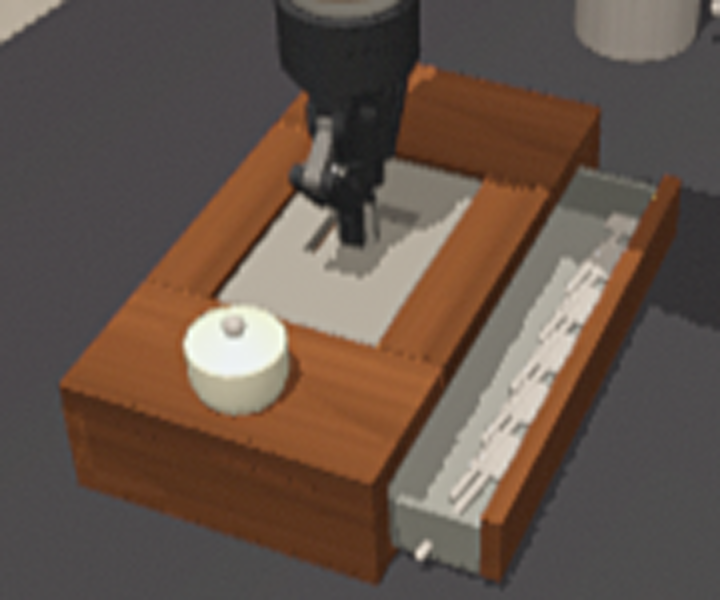

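The drawer is open, with its front edge at about (500,570) to (670,185), and the sugar pot hasn't moved. Lifting straight up.

{"name": "jog_arm", "arguments": {"deltas": [{"delta_pos": [0,0,-0.02],"yaw": 0,"fingers": 0},{"delta_pos": [0,0,-0.08],"yaw": 0,"fingers": 0},{"delta_pos": [0,0,-0.2],"yaw": 0,"fingers": 0},{"delta_pos": [0,0,-0.34],"yaw": 0,"fingers": 0},{"delta_pos": [0,0,-0.45],"yaw": 0,"fingers": 0},{"delta_pos": [0,0,-0.5],"yaw": 0,"fingers": 0},{"delta_pos": [0,0,-0.5],"yaw": 0,"fingers": 0},{"delta_pos": [0,0,-0.5],"yaw": 0,"fingers": 0}]}}

```text
clock: 4.6
eef_pos: [0.5851, -0.0428, 0.2102]
tool_rot: [0.992, 0.126, -0.001, -0.0]
ft_force: [0.0, -0.3, -0.1]
grip_width: 0.0002
grasp_force: 0.0
```

```bash
sed -i 's/side3/side4/' s2.py; python3 s2.py
```

```text
[[ 0.968  0.249 -0.002]
 [ 0.249 -0.968  0.   ]
 [-0.002 -0.001 -1.   ]] 4.6 [ 0.58508133 -0.04277869  0.21016867] 0.0001883028970849888 [ 0.04166253 -0.34245637 -0.08186031]
delta tool [-0.00449414  0.00070946  0.46723606]
```

View pics/side4.png

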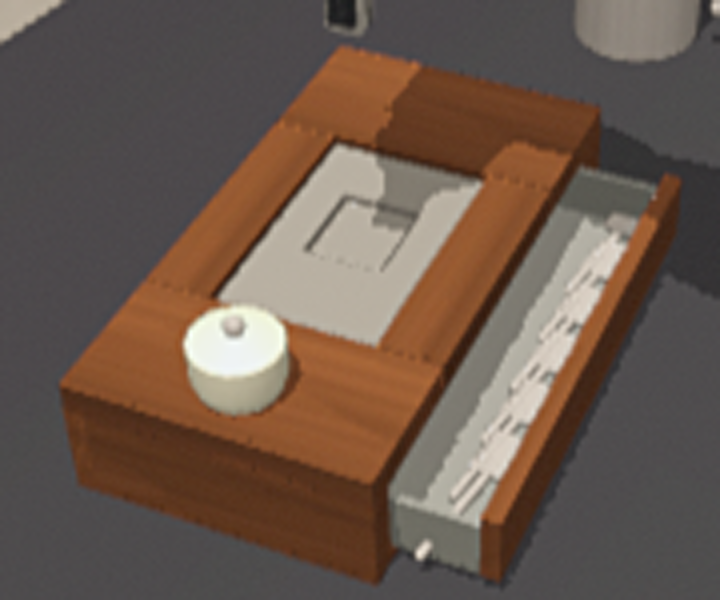

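The hand is clear, the plate has risen again, the drawer stays open and the sugar pot is untouched.

```bash
python3 -c "
from workcell import bot
print(bot.job_done())"
```

```text
the job is handed in; nothing more can be done
None
```

The push plate was found and pressed, the spoon drawer sprang open and stayed open, the hand was lifted clear without the arm going near the pots or mug, and the job was handed in at about 4.6 s; no verdict came back.

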